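# Scan the repaired mainboard with the cradle scanner

### The job

Book in the repaired mainboard: draw the cordless barcode scanner up out of its charging cradle, turn it nose-down to a slant of about 45 degrees and hold it in the air, pointed from whichever side suits at the middle of the barcode label on the large square mainboard with its window some 15 cm from that label (it reads by itself). Finish while still holding it there, steady: do not put it down or let go, do not bump a board with it, and leave the two boards, the solder spool and the parts box where they lie.

Things in the scene. Friction and masses are not known exactly. Their poses are not given: they have to be found in the camera images.
- scanner: cordless gun-shaped hand scanner, 220 g, sturdy plastic (20 to 40 N of grip does no harm), standing upright in the cradle. Origin: centre of the underside of the handle's foot. z runs up the handle to the head, x from nose to tail (it looks along -x), y across. Handle about 44 (x) by 34 (y) mm; head across its top from 104 to 160 mm up, 116 mm long, nose 64 mm wide
- scanner_grip (a point): centre of the flat-sided waist of the scanner's head, behind the nose, best gripped here from above across its 46 mm width (y); the waist reaches 36 mm either way along x, the head's flat top is 24 mm (29 mm at the tail) above this point. 131 mm above the foot; axes as the scanner's
- scanner_window (a point): centre of the scanner's reading window at the tip of the nose, 83 mm from scanner_grip along the scanner's -x, at the same height; the beam leaves it along the scanner's -x; axes as the scanner's
- scanner_foot (a point): centre of the underside of the handle's foot, 14 mm forward of and 131 mm below scanner_grip in the scanner's axes
- cradle: charging cradle, dark plastic, screwed to the bench: plinth 118 by 100 mm, 20 mm high; pocket 49 (x) by 39 (y) mm, floor 20 mm and rim 66 mm above the bench; the handle's foot stands in it with 2.5 mm of play all round, no catch. Origin on the bench under the pocket's centre, z up, axes parallel to those of the standing scanner
- mainboard: large green mainboard, 170 by 170 mm, lying loose on its four stand-offs, 0.5 kg, top of the board 10 mm above the bench; its parts (sockets, ports, heat sink) rise to at most 38 mm above the bench. Origin on the bench under its centre
- mainboard_label (a point): centre of the white barcode label, 50 by 30 mm, lying flat on the mainboard, 10.6 mm above the bench; 42 mm from the board's centre along the board's -x, 12 mm along its +y
- module: bystander: small green circuit board with a battery clip, 75 by 105 mm, 26 mm high, with a small label of its own that is not to be read; loose. Origin on the bench under its centre
- spool: bystander: solder spool with blue flanges, 60 mm across, 40 mm high, loose. Origin on the bench under its centre
- parts_box: bystander: open clear parts box, 85 by 115 mm, 40 mm high, loose. Origin on the bench under its centre
Mind the look-alikes: they are no part of the job. What is shaped like the scanner but blue is not meant.

How it is judged:
By the outcome, as a careful person would: the job done as asked, in the order asked, and still so for the second after the job is handed in, while the arm keeps its last pose, push and grip.
It also fails if it takes over 45 s, if anything falls off the work surface, if the arm or the gripper's body presses on something with over 40 N, if the wrist force passes 120 N, or if a joint passes its speed limit or range.

### The arm

A 6-joint arm with a two-finger parallel gripper is mounted at the origin on the work surface. World frame = base frame: x ahead of the robot, y to its left, z up, the work surface at z = 0. Lengths are in m, angles in rad, forces in N, time in s.
With the tool pointing down it reaches from about 0.2 to 0.875 m from the base axis. Payload 3.4 kg.
Tool frame: the origin (TCP) lies between the finger pads; the fingertips stand 25 mm ahead of it and the grasp point (between the pads) lies 6 mm ahead of it (r.nose_length is the z of the fingertips in the tool frame, in m); z points along the fingers, x is the direction in which the jaws open and shut, and the axes are right-handed (so a half turn about z gives the same grasp; the last joint's range is limited). The gripper opens to 94 mm and grips with 3 to 60 N. Pads are 16 mm wide; open, the fingers measure 119 mm over their backs; the gripper's body (75 mm by 177 mm) begins 78 mm behind the grasp point.
Start: joints at [1.046, 0.276, 1.505, -0, 1.361, -0.121], TCP at [0.226, 0.529, 0.23] pointing down, gripper open.
Joint ranges: [-2.89, 2.89], [-0.75, 2.08], [0.22, 2.7], [-1.18, 4.32], [0.11, 2.71], [-2.7, 2.7]. Speed limits (rad/s): [2.57, 2.57, 3.14, 3.14, 3.14, 3.14].

### API

Orientations are given as a unit quaternion [w, x, y, z].
In Python, from plant import r, gripper_to, inverse_kinematics, vision, models, telemetry gives the robot as it stands. Calls block until the motion is done:
- r.move_to(position, orientation): joint-space move of the TCP to a pose.
- r.move_l(position, rot=None, vel=0.15, guard=None): straight line of the TCP; rot=None keeps the orientation; vel is the mean speed in m/s. With guard (N) it stops when the force on the tool has changed by that much, and returns True; else False.
- r.movej(angles): joint-space move.
- gripper_to(opening, f_grip=None): finger opening in m; f_grip is the grip in N (None keeps the last); returns when the fingers have stopped.
- r.hold(seconds).
- inverse_kinematics(position, orientation): joint angles nearest the present ones, or None.
- vision.snapshot(name): name is "scene" or "top" or "wrist"; returns the picture (400x640x3 uint8, red, green, blue); there is no depth.
- vision.get_calibration(name): a dict with "fx", "fy", "cx", "cy" (pixels), "position" and "orientation" of the camera in the world. Camera axes: x right, y down, z forward; pixel columns grow to the right and rows downward; lengths in m; the calibration is good to about 2 mm. The wrist camera is an equidistant fisheye: a pixel r from the principal point sees the ray r / f radians off the axis. A picture is of the moment at which its call begins: read the wrist's pose just before it. get_calibration takes no time and is no camera call; for the wrist camera it gives the pose at the moment of the call.
A pose or a line that the arm cannot do raises r.PlanningError and nothing moves.
- r.sign_off(): hands the job in, once; it reports no verdict.
Trained networks look in the newest picture that a camera, given by its name, has taken for a name from the list of things; names that differ only in an ending like _2 or _b are one class to them, and where a whole thing is asked for, a point or a joint stands for the part that bears it (a point fixed in the world has none). Each returns a list of dicts, best first, with "score" (0 to 1); they miss things now and then, are a little off and sometimes report something else, mostly with a low value. They report only what shows in the picture. A call takes as long as a camera call. They do not tell look-alikes from the thing itself.
- models.boxes_of(thing, camera): "at" ([x, y, z] in m, in world coordinates, good to about 4 mm: the middle of the surface that is visible of it).
- models.regions_of(thing, camera): "pixels" (400x640 bool, what is visible of it).
- models.mark_of(thing, camera): "at" ([x, y, z] in m, in world coordinates, good to about 4 mm: a listed point, or the origin of a listed thing).
Readings, each from a call of its own:
- telemetry.current_t(): time.
- telemetry.current_joints(): joint angles.
- telemetry.current_dq(): joint speeds.
- telemetry.current_joint_efforts(): joint torques, N m.
- telemetry.current_ee_pos(): TCP position.
- telemetry.current_tool_rot(): TCP orientation.
- telemetry.current_wrist_force(): force on the tool from outside, world axes, zero at the start.
- telemetry.current_torque(): the same for the moment, N m.
- telemetry.current_opening(): finger opening in m.
Only numpy, scipy, OpenCV 4.12 (cv2) and the standard library are available. Lean on these libraries where they do the work, as an engineer would, in place of code of your own. Each camera call takes 0.05 s, during which the arm holds its last target. There are 200 camera calls.

## Working session

There is one attempt and no reset: what is moved stays moved. The work goes in short steps, each a Python script; the robot and the scene stay as the last script left them, time stands still between calls to the robot, and variables do not carry over. Pictures are saved under pics/ and viewed, about 8 in all and at most 12, crops included, and the job is handed in when it is done.

```bash
mkdir -p pics; ls
python3 - <<'E'
from plant import r, vision, models, telemetry
import cv2,numpy as np
for c in ("scene","top"):
    im=vision.snapshot(c); cv2.imwrite(f"pics/{c}0.png",im[:,:,::-1])
    k=vision.get_calibration(c); print(c,k)
    for n in ("scanner_grip","scanner_window","scanner_foot","cradle","scanner","mainboard","mainboard_label","module","spool","parts_box"):
        print(n,[(np.round(d["at"],3).tolist(),round(d["score"],2)) for d in models.mark_of(n,c)])
print(telemetry.current_t())
E
```

```text
pics
scene {'fx': 384.49684511981053, 'fy': 384.49684511981053, 'cx': 318.69134527142774, 'cy': 206.16764410274962, 'position': array([0.9419414 , 0.36728593, 0.75710306]), 'orientation': array([-0.14261018,  0.40410046,  0.84389278, -0.32281594])}
scanner_grip [([0.481, 0.337, 0.153], 0.81), ([0.286, 0.256, 0.133], 0.58)]
scanner_window [([0.405, 0.293, 0.148], 0.94), ([0.291, 0.344, 0.133], 0.86)]
scanner_foot [([0.472, 0.327, 0.024], 0.79), ([0.282, 0.272, 0.003], 0.64), ([0.499, -0.027, 0.012], 0.63)]
cradle [([0.471, 0.33, -0.0], 0.8), ([0.47, 0.331, 0.022], 0.59)]
scanner [([0.47, 0.332, 0.021], 0.89), ([0.285, 0.272, 0.001], 0.64)]
mainboard [([0.544, -0.04, -0.002], 0.89), ([0.499, -0.031, 0.012], 0.21)]
mainboard_label [([0.5, -0.031, 0.01], 0.73)]
module [([0.543, -0.301, -0.0], 0.66)]
spool [([0.662, 0.236, 0.004], 0.57)]
parts_box [([0.705, -0.264, 0.0], 0.8), ([0.481, 0.337, 0.15], 0.34), ([0.662, 0.235, 0.005], 0.27)]
top {'fx': 463.2418246439899, 'fy': 463.2418246439899, 'cx': 321.01059338477006, 'cy': 207.34525604174624, 'position': array([ 0.27763755, -0.00695172,  1.11046761]), 'orientation': array([-0.08113951,  0.71630633, -0.68880232,  0.07663539])}
scanner_grip [([0.483, 0.338, 0.149], 0.97), ([0.282, 0.257, 0.132], 0.79)]
scanner_window [([0.409, 0.298, 0.154], 0.97), ([0.292, 0.346, 0.127], 0.73)]
scanner_foot [([0.468, 0.33, 0.022], 0.66)]
cradle [([0.469, 0.329, 0.003], 0.91)]
scanner [([0.472, 0.327, 0.021], 0.86), ([0.287, 0.269, -0.001], 0.81)]
mainboard [([0.541, -0.043, 0.001], 0.68)]
mainboard_label [([0.502, -0.028, 0.012], 0.72), ([0.54, -0.044, 0.002], 0.5)]
module [([0.544, -0.298, 0.002], 0.9)]
spool [([0.659, 0.236, -0.002], 0.6)]
parts_box [([0.705, -0.265, 0.0], 0.71)]
1.1
```

View pics/scene0.png

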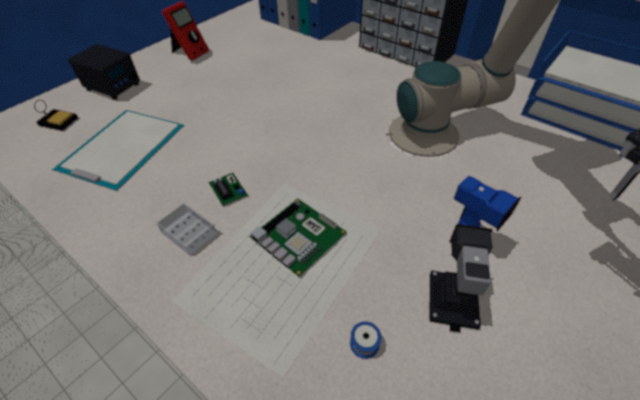

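View pics/top0.png

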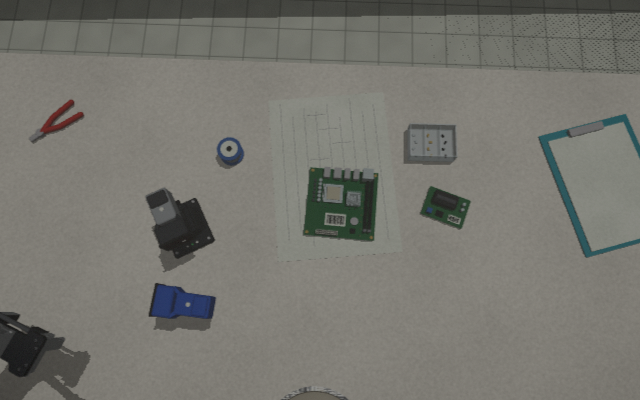

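Candidates for the scanner are the grey gun standing in the cradle (scene ≈(473,265), top ≈(170,220)) and the blue gun standing free (scene ≈(485,200), top ≈(182,303)). The grey one in the cradle matches the description. The mainboard is at top (341,203) with its label at (335,219). The module at top (445,207) carries a label that is not to be read. I'll move above the grey scanner and check it from close up.

```bash
cat > h.py <<'E'
import numpy as np, cv2
from scipy.spatial.transform import Rotation as R
from plant import r, gripper_to, inverse_kinematics, vision, models, telemetry
def quat(M):
    return R.from_matrix(M).as_quat(scalar_first=True)
def Rs_of(h, pitch):            # scanner axes; beam azimuth h, nose-down pitch
    b=np.array([np.cos(h)*np.cos(pitch),np.sin(h)*np.cos(pitch),-np.sin(pitch)])
    y=np.cross([0,0,1.],-b); y/=np.linalg.norm(y)
    return np.column_stack([-b,y,np.cross(-b,y)])
def tool_of(Rs, s):             # tool pointing along -z_s, jaws along s*y_s
    x=s*Rs[:,1]; z=-Rs[:,2]
    return np.column_stack([x,np.cross(z,x),z])
def see(names,c,name=None):
    k=vision.get_calibration(c); im=vision.snapshot(c)
    if name: cv2.imwrite(f"pics/{name}.png",im[:,:,::-1])
    for n in names:
        print(c,n,[(np.round(d["at"],4).tolist(),round(d["score"],2)) for d in models.mark_of(n,c)])
    return im,k
E
python3 - <<'E'
from h import *
g=np.array([.4815,.3375,.151]); yaw=np.arctan2(.042,.075)
label=np.array([.501,-.0295,.0106])
for s in (1,-1):
    M=tool_of(Rs_of(yaw+np.pi,0),s); q=inverse_kinematics(g+[0,0,.006+.12],quat(M)); print("grasp",s,None if q is None else q.round(2))
for d in range(0,360,15):
  for s in (1,-1):
    Rs=Rs_of(np.radians(d),np.pi/4); b=-Rs[:,0]
    p=label-b*(.15+.083)+.006*Rs[:,2]
    q=inverse_kinematics(p,quat(tool_of(Rs,s)))
    if q is not None: print(d,s,p.round(3),np.round(q,2))
# go above
best=None
for s in (1,-1):
    q=inverse_kinematics(g+[0,0,.126],quat(tool_of(Rs_of(yaw+np.pi,0),s)))
    if q is not None and (best is None or abs(q[5])<abs(best[5])): best=q; bs=s
print("s",bs); r.movej(best)
im,k=see(["scanner_grip","scanner_window","scanner_foot","cradle"],"wrist","w1"); print(k)
print(telemetry.current_t(),telemetry.current_ee_pos())
E
```

```text
grasp 1 [ 0.49  0.27  1.39 -0.    1.47 -1.59]
grasp -1 [ 0.49  0.27  1.39 -0.    1.47  1.55]
0 1 [ 0.34 -0.03  0.18] [-0.17  0.44  1.68 -0.12  1.8   1.43]
0 -1 [ 0.34 -0.03  0.18] [-0.17  0.44  1.68 -0.12  1.8  -1.72]
15 1 [ 0.346 -0.071  0.18 ] [-0.12  0.43  1.69 -0.27  1.76  1.24]
15 -1 [ 0.346 -0.071  0.18 ] [-0.12  0.43  1.69 -0.27  1.76 -1.9 ]
30 1 [ 0.362 -0.11   0.18 ] [-0.09  0.42  1.71 -0.42  1.69  1.06]
30 -1 [ 0.362 -0.11   0.18 ] [-0.09  0.42  1.71 -0.42  1.69 -2.08]
45 1 [ 0.387 -0.143  0.18 ] [-0.05  0.4   1.74 -0.55  1.59  0.9 ]
45 -1 [ 0.387 -0.143  0.18 ] [-0.05  0.4   1.74 -0.55  1.59 -2.25]
60 1 [ 0.421 -0.169  0.18 ] [-0.03  0.38  1.78 -0.68  1.46  0.75]
60 -1 [ 0.421 -0.169  0.18 ] [-0.03  0.38  1.78 -0.68  1.46 -2.4 ]
75 1 [ 0.459 -0.185  0.18 ] [-0.01  0.35  1.83 -0.79  1.31  0.61]
75 -1 [ 0.459 -0.185  0.18 ] [-0.01  0.35  1.83 -0.79  1.31 -2.54]
90 1 [ 0.501 -0.19   0.18 ] [-0.    0.32  1.88 -0.89  1.14  0.48]
90 -1 [ 0.501 -0.19   0.18 ] [-0.    0.32  1.88 -0.89  1.14 -2.67]
105 1 [ 0.543 -0.185  0.18 ] [-0.01  0.28  1.94 -0.99  0.95  0.35]
120 1 [ 0.581 -0.
[... 1241 characters left out ...]
8 ] [-0.25  0.43  1.7   0.2   1.78 -1.33]
345 1 [0.346 0.012 0.18 ] [-0.21  0.43  1.68  0.04  1.81  1.62]
345 -1 [0.346 0.012 0.18 ] [-0.21  0.43  1.68  0.04  1.81 -1.52]
s -1
wrist scanner_grip [([0.2816, 0.2553, 0.132], 0.77), ([0.4825, 0.3394, 0.1546], 0.72)]
wrist scanner_window [([0.2892, 0.3362, 0.1298], 0.6), ([0.4079, 0.3002, 0.1527], 0.56)]
wrist scanner_foot [([0.2851, 0.273, 0.0002], 0.64)]
wrist cradle []
{'fx': 309.70691628693146, 'fy': 309.70691628693146, 'cx': 315.76849806741905, 'cy': 196.04696730197304, 'position': array([0.54673308, 0.37432009, 0.43141975]), 'orientation': array([ 0.11440226,  0.85491734, -0.50156877, -0.0667626 ])}
2.8333 [0.48105368 0.33801517 0.27696158]
```

View pics/w1.png

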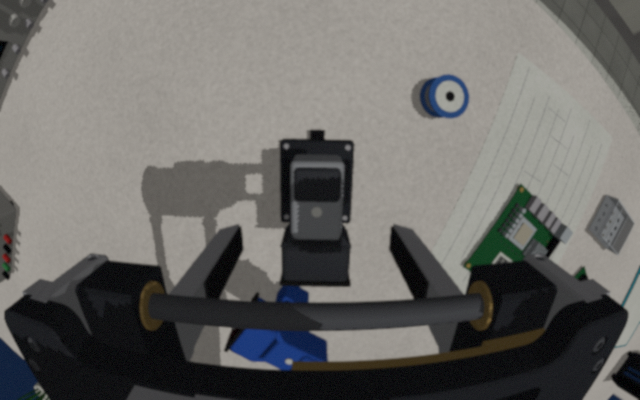

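The close view shows the grey scanner at (317,205), centred between the fingers and square to them in the black cradle. The blue one sits behind at (280,330). The choice is confirmed, so next I grasp it and lift.

Run:
```python
from h import *
g=np.array([.482,.338,.151]); yaw=np.radians(28.9)
q=quat(tool_of(Rs_of(yaw+np.pi,0),-1))
r.move_l(g+[0,0,.06],q,vel=.15)
print("guard",r.move_l(g+[0,0,.006],q,vel=.06,guard=12))
gripper_to(.04,38); print("open",telemetry.current_opening(),telemetry.current_wrist_force())
print(telemetry.current_ee_pos())
p=np.array(telemetry.current_ee_pos())
r.move_l(p+[0,0,.06],vel=.06); print("lift",telemetry.current_wrist_force(),telemetry.current_opening())
r.move_l(p+[0,0,.19],vel=.15)
r.hold(.2); print(telemetry.current_wrist_force(),telemetry.current_torque(),telemetry.current_ee_pos())
im,k=see(["scanner_grip","scanner_window","scanner_foot"],"scene","s2")
see(["scanner_grip","scanner_window","scanner_foot","mainboard_label","mainboard"],"top")
# label centroid by ray/plane
for c in ("top","scene"):
    k=vision.get_calibration(c)
    for d in models.regions_of("mainboard_label",c)[:2]:
        v,u=np.nonzero(d["pixels"]); 
        ray=R.from_quat(k["orientation"],scalar_first=True).apply([(u.mean()-k["cx"])/k["fx"],(v.mean()-k["cy"])/k["fy"],1])
        P=k["position"]; print(c,d["score"],len(u),u.mean(),v.mean(),P+ray*(.0106-P[2])/ray[2])
print(telemetry.current_t())
```

```text
guard False
open 0.04625785988191072 [ 0.58864801 -0.37595246 -0.23720591]
[0.48199649 0.33801833 0.15698103]
lift [-0.33538552  1.33643473 -1.23511543] 0.04565901868072712
[ 0.09376     0.15573922 -2.77630398] [-0.0063031   0.07555316 -0.01140575] [0.48167659 0.3378494  0.3459349 ]
scene scanner_grip [([0.2839, 0.2589, 0.1296], 0.9), ([0.4816, 0.3347, 0.3435], 0.79)]
scene scanner_window [([0.407, 0.2964, 0.3368], 0.78)]
scene scanner_foot [([0.2844, 0.2723, 0.0008], 0.72), ([0.4707, 0.3287, 0.212], 0.56), ([0.6616, 0.2353, 0.0017], 0.52), ([0.4691, 0.3302, -0.0004], 0.42)]
top scanner_grip [([0.482, 0.3345, 0.3435], 0.83), ([0.2813, 0.2574, 0.1308], 0.72)]
top scanner_window [([0.2909, 0.3442, 0.1288], 0.94), ([0.4093, 0.2986, 0.3435], 0.64)]
top scanner_foot [([0.47, 0.3344, 0.211], 0.96)]
top mainboard_label [([0.5045, -0.0287, 0.0137], 0.87)]
top mainboard [([0.544, -0.0448, 0.003], 0.88)]
top 0.66 4666 341.7374624946421 203.24903557651092 [ 0.53976612 -0.04504268  0.0106    ]
top 0.34 2411 136.74989630858565 206.36250518457072 [0.51253579 0.4540855  0.0106    ]
scene 0.88 4125 297.2613333333333 236.09333333333333 [ 0.5502072  -0.03947635  0.0106    ]
8.2417
```

Lifted, with the opening at 46 mm as expected for the waist. Next I refine the label position, then carry and tilt the scanner.

Run:
```python
from h import *
im=cv2.imread("pics/top0.png"); k=vision.get_calibration("top")
m=(im.min(axis=2)>120).astype(np.uint8); m[:205]=0;m[228:]=0;m[:,:318]=0;m[:,352:]=0
m=cv2.morphologyEx(m,cv2.MORPH_CLOSE,np.ones((7,7)))
n,_,st,ce=cv2.connectedComponentsWithStats(m)
for s_,c_ in zip(st[1:],ce[1:]):
    ray=R.from_quat(k["orientation"],scalar_first=True).apply([(c_[0]-k["cx"])/k["fx"],(c_[1]-k["cy"])/k["fy"],1])
    P=k["position"]
    if s_[4]>30: print(s_,c_,(P+ray*(.0106-P[2])/ray[2]).round(4))
label=np.array([.5015,-.0295,.0106]); az=np.radians(280)
Rs=Rs_of(az,np.pi/4); b=-Rs[:,0]; q=quat(tool_of(Rs,-1))
p=label-b*.233+.006*Rs[:,2]
print(p,inverse_kinematics(p,q))
r.move_l(p+[0,0,.12],q,vel=.12)
r.hold(.2)
see(["scanner_grip","scanner_window","scanner_foot"],"top"); see(["scanner_grip","scanner_window","scanner_foot"],"scene","s3")
print("expect grip",p+[0,0,.12]-.006*Rs[:,2],"win",label-.15*b+[0,0,.12],"t",telemetry.current_t(),telemetry.current_ee_pos(),telemetry.current_opening())
```

```text
[0.47362717 0.12857468 0.17959852] [-0.3685324   0.35277727  1.82496576  0.65432249  1.4674479  -0.78556237]
top scanner_grip [([0.4753, 0.1315, 0.2985], 0.68), ([0.2828, 0.2612, 0.1293], 0.55)]
top scanner_window [([0.2932, 0.3426, 0.1275], 0.61), ([0.4595, 0.2095, 0.1944], 0.21)]
top scanner_foot [([0.4599, 0.2126, 0.1933], 0.81), ([0.5023, -0.028, 0.0127], 0.55)]
scene scanner_grip [([0.2866, 0.2572, 0.1278], 0.77), ([0.4736, 0.1318, 0.2983], 0.74)]
scene scanner_window [([0.48, 0.0706, 0.2336], 0.65), ([0.2898, 0.3434, 0.1313], 0.65)]
scene scanner_foot [([0.284, 0.2726, 0.0033], 0.67), ([0.4568, 0.2103, 0.1987], 0.64)]
expect grip [0.47289044 0.13275287 0.29535588] win [0.48308183 0.07495464 0.23666602] t 10.9583 [0.47364147 0.12857376 0.29961183] 0.04569737642336239
```

View pics/s3.png

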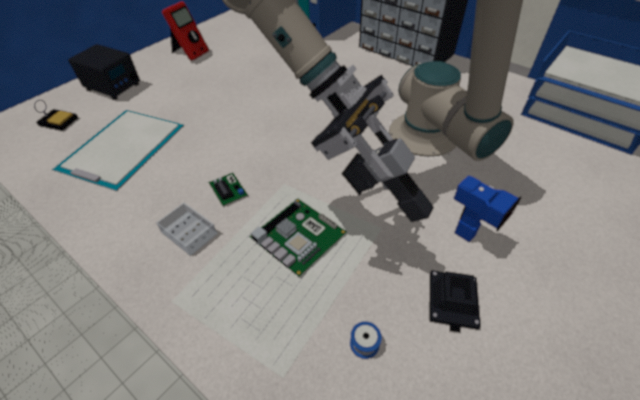

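The view shows the scanner tilted nose-down in the jaws at (390,185), the cradle empty at (455,298), and the boards untouched. The measured grip and foot match a 45° pitch to within about 1.5°. I'll descend and check the label position with a crop.

Run:
```python
from h import *
label=np.array([.5015,-.0295,.0106]); az=np.radians(280)
Rs=Rs_of(az,np.pi/4); b=-Rs[:,0]; q=quat(tool_of(Rs,-1))
p=label-b*.233+.006*Rs[:,2]
r.move_l(p,q,vel=.08); r.hold(.3)
a=cv2.imread("pics/top0.png"); s,_=see(["scanner_grip","scanner_window","scanner_foot","mainboard_label","mainboard","module","spool","parts_box"],"scene")
s=s[:,:,::-1].copy()
for c,im in (("top",a),("scene",s)):
    k=vision.get_calibration(c); Rc=R.from_quat(k["orientation"],scalar_first=True)
    x=Rc.inv().apply(label-k["position"]); uv=np.array([k["fx"]*x[0]/x[2]+k["cx"],k["fy"]*x[1]/x[2]+k["cy"]]); print(c,uv)
    u,v=uv.round().astype(int); cr=cv2.resize(im[v-40:v+40,u-50:u+50],None,fx=8,fy=8,interpolation=cv2.INTER_CUBIC)[:,:]
    o=(uv-[u-50,v-40]+.5)*8; cv2.drawMarker(cr,tuple(o.round().astype(int).tolist()),(0,0,255),0,16,1)
    cv2.imwrite(f"pics/c_{c}.png",cv2.resize(cr,(500,400)) )
cv2.imwrite("pics/c.png",np.vstack([cv2.resize(cv2.imread("pics/c_top.png"),(375,300)),cv2.resize(cv2.imread("pics/c_scene.png"),(375,300))]))
see(["scanner_grip","scanner_window","scanner_foot","mainboard_label"],"top")
print("exp grip",label-.233*b,"win",label-.15*b,"foot",label-.233*b+.014*b-.131*Rs[:,2],telemetry.current_t(),telemetry.current_ee_pos())
```

```text
scene scanner_grip [([0.2859, 0.253, 0.1276], 0.82), ([0.4719, 0.1317, 0.1778], 0.74), ([0.4611, 0.211, 0.0762], 0.69), ([0.4772, 0.0693, 0.1175], 0.2)]
scene scanner_window [([0.2913, 0.3459, 0.1315], 0.75), ([0.4822, 0.0698, 0.1162], 0.69)]
scene scanner_foot [([0.4613, 0.2106, 0.0779], 0.75), ([0.2886, 0.2702, 0.0031], 0.64), ([0.5015, -0.0293, 0.0104], 0.2)]
scene mainboard_label [([0.4988, -0.0259, 0.0098], 0.95)]
scene mainboard [([0.5456, -0.0408, -0.0017], 0.85)]
scene module [([0.5441, -0.2986, 0.0024], 0.84)]
scene spool [([0.6618, 0.2342, -0.0001], 0.94)]
scene parts_box [([0.703, -0.2615, -0.0013], 0.81)]
top [334.85601891 218.37134644]
scene [313.28218968 225.72712765]
top scanner_grip [([0.4732, 0.1292, 0.1775], 0.9), ([0.481, 0.0748, 0.1144], 0.45)]
top scanner_window [([0.4816, 0.0732, 0.1156], 0.7)]
top scanner_foot [([0.4582, 0.2153, 0.0743], 0.72)]
top mainboard_label [([0.5019, -0.0267, 0.0125], 0.64), ([0.7048, -0.2623, -0.0013], 0.61)]
exp grip [0.47289044 0.13275287 0.17535588] win [0.48308183 0.07495464 0.11666602] foot [0.45852427 0.21422748 0.0728254 ] 13.6083 [0.47365123 0.12856242 0.17959597]
```

View pics/c.png

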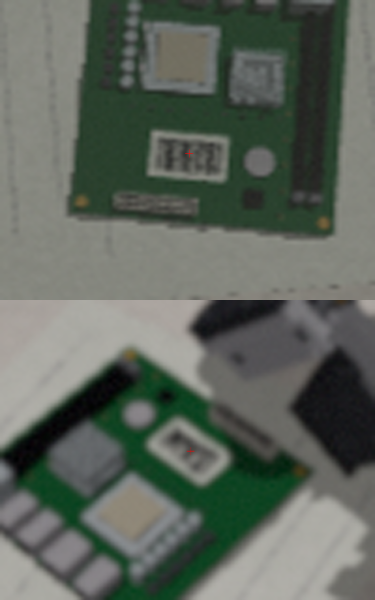

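The crop shows my computed label point (red mark) on the label's centre in both views (≈(190,155) and ≈(189,451)). The bystanders are where they were. The scanner's measured points sit about 2.5 mm along its +z from plan, so I'll correct by 2 mm, recheck and hand in.

Run:
```python
from h import *
label=np.array([.5015,-.0295,.0106])
Rs=Rs_of(np.radians(280),np.pi/4); b=-Rs[:,0]
p=label-b*.233+.004*Rs[:,2]
r.move_l(p,quat(tool_of(Rs,-1)),vel=.02); r.hold(.6)
for c in ("scene","top"): see(["scanner_grip","scanner_window","scanner_foot","mainboard"],c,"f_"+c)
print(telemetry.current_ee_pos(),np.abs(telemetry.current_dq()).max(),telemetry.current_opening(),telemetry.current_wrist_force(),telemetry.current_t())
```

```text
scene scanner_grip [([0.286, 0.2593, 0.1263], 0.6), ([0.4719, 0.1338, 0.1752], 0.55)]
scene scanner_window [([0.2878, 0.3449, 0.1304], 0.83)]
scene scanner_foot [([0.4593, 0.2144, 0.0749], 0.9), ([0.2857, 0.2718, 0.0013], 0.68)]
scene mainboard [([0.5446, -0.04, -0.0039], 0.67)]
top scanner_grip [([0.4745, 0.1317, 0.1754], 0.6)]
top scanner_window [([0.479, 0.077, 0.1174], 0.66)]
top scanner_foot [([0.4593, 0.217, 0.0727], 0.92)]
top mainboard []
[0.47338988 0.12995955 0.17819852] 0.002268084749771612 0.045980264211054375 [-0.186368   -0.23866994 -2.06214725] 14.9583
```

View pics/f_scene.png

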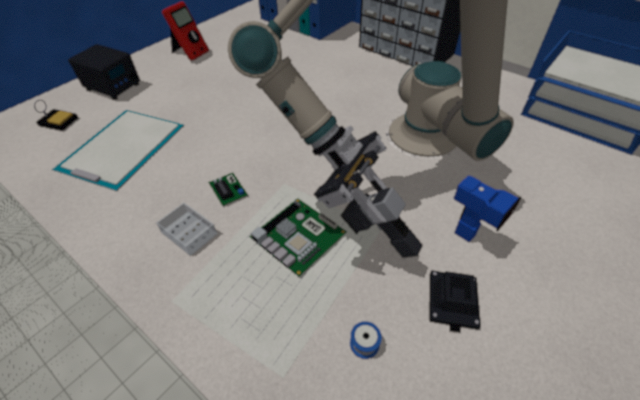

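The scanner is held at (385,220), slanted at the label (314,226), and nothing else has moved. All points match the plan to within 4–5 mm, so I'm handing in.

```bash
python3 -c "
from h import *
r.sign_off()"
```

```text
the job is handed in; nothing more can be done
```

I drew the grey scanner straight up out of its cradle by the waist of its head (38 N grip). I then tilted it nose-down 45° and handed the job in at about 15 s, holding it still. It points from the board's +y side at the middle of the mainboard label, with its window about 15 cm away.

**Last checks:**
- **Scanner pose:** the detected grip, window and foot points were within about 4–5 mm of plan, which is the networks' accuracy, and the slant measured 45° ± 2°. In the last round only the top camera reported the scanner's window; the scene camera listed only the blue look-alike's.
- **Correction:** the scanner first appeared about 2.5 mm off along its own z axis, so I shifted it back 2 mm.
- **Label:** the aim point fell on the label's centre in both camera views.
- **Grip and force:** the jaw opening held at 46 mm, the arm was still, and the wrist force was only the scanner's weight.
- **Other objects:** the boards, spool and parts box showed no movement. The top camera missed the mainboard in the last round, but the scene camera found it in place.

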